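# Let the spring tension off the ratchet winch

## Task

Two small spring-wound ratchet winches are bolted to the bench, both wound up and held by their pawls. Let the tension off the one whose pawl has the red grip: lift its pawl well clear of the toothed wheel and keep it up until the drum has turned all the way back to its stop, then drop the pawl back down into the teeth and let go. Leave the pawl of the winch with the blue grip down.

Things in the scene. Friction and masses are not known exactly. Their poses are not given: they have to be found in the camera images.
- red_grip (a point): centre of the red roller grip (26 mm dia, 26 mm long along its y = hinge direction, flat ends) at the pawl's free end, 122 mm above the table; 50 mm free each side. Axes turn with the pawl: when down, z is up and +x runs level along the 10 mm bar to the hinge 140 mm away, over the toothed wheel (90 mm dia, 85 mm from the grip); the drum is on the +y side. With the pawl down all parts are lower than 140 mm
- red_pawl (a joint): red-gripped pawl, rad: 0 = down, its nose between two teeth; grows as the grip is lifted (arc of 140 mm radius about the hinge); clear of the tooth tips above about 0.16; end stop at 0.75. 0.12 kg, lifts with about 1 to 2 N at the grip, falls back by its own weight when released
- red_drum (a joint): drum of the red-gripped winch, rad still wound: starts near 1.0, 1.5 or 2.0; 0 = back at its stop, where it stays. A damped spring turns it back while the pawl is clear (about 1 to 3 s for the whole way); dropped early, the pawl catches the next tooth (30 degrees apart). A yellow bar on the drum shows the turning; at the stop it points straight up
- blue_pawl (a joint): pawl of the other winch, alike but with a blue grip, 0.2 to 0.6 m to the left or right; rad: 0 = down, grows as it is lifted, clear of the teeth above about 0.16. To be left down
Not all that is in view belongs to the job. What is shaped like the part that bears red_grip but orange is not meant.

How it is judged:
By the outcome, as a careful person would: the job done as asked, in the order asked, and still so for the second after the job is handed in, with the robot touching nothing.
It also fails if it takes over 35 s, if anything falls off the work surface, if the arm or the gripper's body presses on something with over 40 N, if the wrist force passes 120 N, or if a joint passes its speed limit or range.

## Robot

A 6-joint arm with a two-finger parallel gripper is mounted at the origin on a cart in front of the work surface, level with it; the furniture and walls round the work are solid. World frame = base frame: x ahead of the robot, y to its left, z up, the work surface at z = 0. Lengths are in m, angles in rad, forces in N, time in s.
With the tool pointing down it reaches from about 0.3 to 0.875 m from the base axis. Payload 6.4 kg.
Tool frame: the origin (TCP) lies midway between the tips of the shut fingers; the grasp point (between the pads) lies 19 mm behind it; y points along the fingers, x is the direction in which the jaws open and shut, and the axes are right-handed (so a half turn about y gives the same grasp; the last joint's range is limited). The gripper opens to 85 mm and grips with 20 to 120 N. Pads are 22 mm wide; open, the fingers measure 114 mm over their backs; the gripper's body (76 mm by 85 mm) begins 54 mm behind the grasp point. The pads swing forward as they close: fully open they stand 13 mm farther back than shut.
Start: joints at [0.935, 0.181, 1.607, -0, 1.354, -0.206], TCP at [0.24, 0.523, 0.231] pointing down, gripper open.
Joint ranges: [-2.99, 2.99], [-0.89, 2.07], [0.3, 2.58], [-1.14, 4.28], [0, 2.63], [-3.12, 3.12]. Speed limits (rad/s): [2.57, 2.57, 3.01, 3.14, 3.14, 3.14].

## Interface

Orientations are given as a unit quaternion [w, x, y, z].
In Python, from bench import ctrl gives the robot as it stands.
- The arm moves only by the tool step_arm, never from a script. Its argument "commands" is a list of rows, each a list of 7 numbers: the turn, a rotation vector about the tool's x, y, z in units of 6 degrees (1.0 is 6 degrees), then the shift along the tool's x, y, z in units of 30 mm (1.0 is 30 mm), then the opening, from 0 (shut) to 1 (fully open). A call has 1 to 10 rows; each row shifts and turns the commanded pose from where the row before left it, along the tool's axes as they then stand; what a row does not reach is not made up. A row lasts 1/10 s, in which the tool goes at most 50 mm and 8.59 degrees, less where a joint would pass 70% of its speed; a pose out of reach is approached as far as the arm can. A call with a number of a shift or a turn outside -1 to 1 is refused whole. A call with a gripper value outside its range is refused whole. The fingers move at their own pace and stop on an object; the grip force is fixed at half the most. Time passes only in rows, so rows that do not move let the fingers close. It gives the time, the measured TCP pose, the force and the opening at its end, in the units of the state.
- ctrl.get_obs(): the state, without advancing time (a new reading comes with each control period).
- ctrl.camera(name): name is "scene" or "top"; returns (picture, depth): 480x640x3 uint8, blue, green, red; 480x640 float32, m along the optical axis (not along the pixel's ray), 0 where there is no reading.
- ctrl.get_calibration(name): a dict with "intrinsics" (3x3 intrinsics, pixels), "D" ([k1, k2, p1, p2, k3] as OpenCV has them; the pictures are not rectified), "R" (3x3) and "t" (3): a world point X has camera coordinates R X + t. Camera axes: x right, y down, z forward; pixel columns grow to the right and rows downward; lengths in m; the calibration is good to about 2 mm. A picture is of the moment at which its call begins. get_calibration takes no time and is no camera call.
- ctrl.hand_in(): hands the job in, once; it reports no verdict.
Trained networks look in the newest picture that a camera, given by its name, has taken for a name from the list of things; names that differ only in an ending like _2 or _b are one class to them, and where a whole thing is asked for, a point or a joint stands for the part that bears it (a point fixed in the world has none). Each returns a list of dicts, best first, with "p" (0 to 1); they miss things now and then, are a little off and sometimes report something else, mostly with a low value. They report only what shows in the picture. A call takes as long as a camera call. They do not tell look-alikes from the thing itself.
- ctrl.boxes_of(thing, camera): "point" ([x, y, z] in m, in the coordinates of the camera as it stood for that picture, good to about 4 mm: the middle of the surface that is visible of it).
- ctrl.silhouettes(thing, camera): "pixels" (480x640 bool, what is visible of it).
The state is a dict: "time_s": time; "q": joint angles; "dq": joint speeds; "joint_efforts": joint torques, N m; "eef_pos": TCP position; "eef_rot": TCP orientation; "wrist_force": force on the tool from outside, world axes, zero at the start; "torque": the same for the moment, N m; "opening": opening from 0.0 (shut) to 1.0 (fully open).
Only numpy, scipy, OpenCV 4.12 (cv2) and the standard library are available. Lean on these libraries where they do the work, as an engineer would, in place of code of your own. Each camera call takes 0.05 s, during which the arm holds its last target.

## Working session

There is one attempt and no reset: what is moved stays moved. The work goes in short steps, Python scripts to look and compute and a tool call to move; the robot and the scene stay as the last step left them, time stands still between calls to the robot, and variables do not carry over. Pictures are saved under pics/ and viewed, and the job is handed in when it is done.

Besides the shell and the picture viewer there is one more tool, called after ">>>" in YAML: its name, and indented under it one key for each argument. step_arm: Moves the arm, as the interface text tells. Its arguments: {"type":"object","properties":{"commands":{"type":"array"}},"required":["commands"]}

```bash
mkdir -p pics; ls; cat > h.py <<'E'
import numpy as np, cv2
from bench import ctrl
def world(cam,p):
    c=ctrl.get_calibration(cam);return np.array(c["R"]).T@(np.array(p)-np.array(c["t"]))
E
python3 - <<'E'
from h import *
for n in("scene","top"):
    im,d=ctrl.camera(n); cv2.imwrite(f"pics/{n}1.png",im); np.save(f"{n}1.npy",d)
    for th in("red_grip","blue_pawl","red_drum"):
        for r in ctrl.boxes_of(th,n)[:4]:
            c=ctrl.get_calibration(n); px=cv2.projectPoints(np.array([r["point"]],float),np.zeros(3),np.zeros(3),np.array(c["intrinsics"]),np.array(c["D"]))[0].ravel()
            print(n,th,round(r["p"],2),world(n,r["point"]).round(3),px.round())
print(ctrl.get_obs())
E
```

```text
pics
scene red_grip 0.69 [0.529 0.236 0.124] [316. 231.]
scene red_drum 0.65 [0.538 0.284 0.081] [311. 236.]
scene red_drum 0.55 [0.389 0.735 0.092] [218. 210.]
top red_grip 0.77 [0.379 0.71  0.127] [127. 326.]
top red_grip 0.72 [0.538 0.243 0.127] [294. 254.]
top blue_pawl 0.85 [ 0.53  -0.202  0.124] [451. 243.]
top red_drum 0.6 [0.381 0.76  0.093] [114. 328.]
top red_drum 0.59 [0.546 0.294 0.093] [277. 255.]
{'time_s': 0.4, 'q': array([ 9.34707173e-01,  1.80922862e-01,  1.60713735e+00, -5.35136101e-06,
        1.35381548e+00, -2.06291537e-01]), 'dq': array([-3.46482159e-05,  6.44589711e-04, -2.00243458e-03,  1.82150268e-03,
       -9.22621884e-04, -9.78554845e-04]), 'joint_efforts': array([-1.72291425e-04, -4.44308031e+01, -3.51172292e+01, -2.33160699e-04,
        3.46449116e-03,  2.25934633e-05]), 'eef_pos': array([0.23953363, 0.52265486, 0.23115284]), 'eef_rot': array([-0.59508567,  0.59516042,  0.3817822 , -0.38196789]), 'wrist_force': array([-0.63343765,  0.10908123,  0.12898   ]), 'torque': array([-0.00470288, -0.03306845,  0.04981064]), 'opening': 1.0008571682925924}
```

View pics/scene1.png

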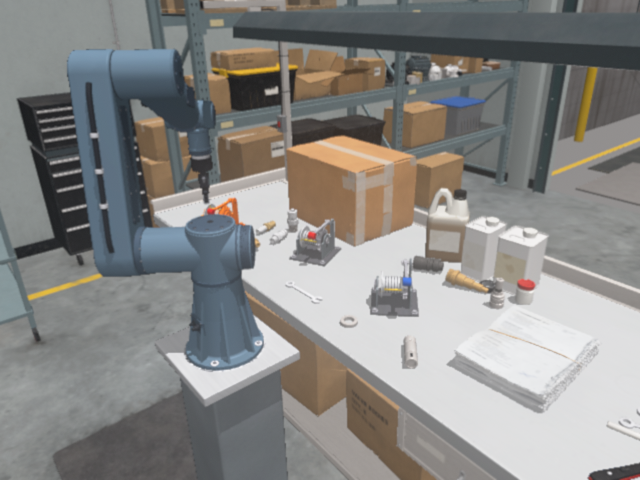

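View pics/top1.png

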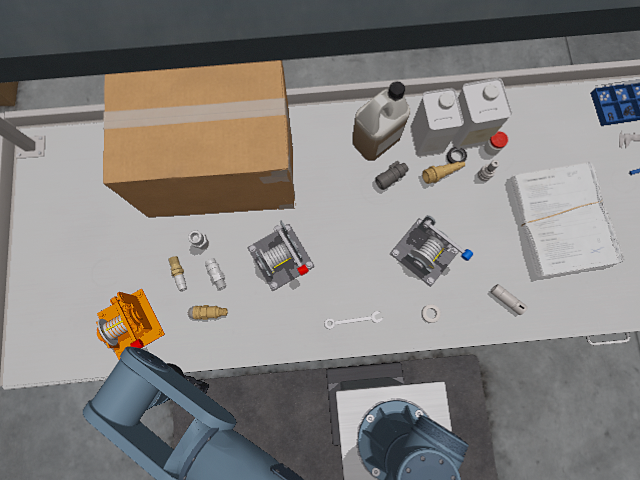

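```bash
python3 - <<'E'
import cv2
i=cv2.imread("pics/top1.png")
a=cv2.resize(i[200:320,220:380],None,fx=5,fy=5,interpolation=2)
cv2.imwrite("pics/c1.png",a)
a=cv2.resize(i[270:390,60:220],None,fx=5,fy=5,interpolation=2)
cv2.imwrite("pics/c2.png",a)
E
```

```text
(no output)
```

View pics/c1.png

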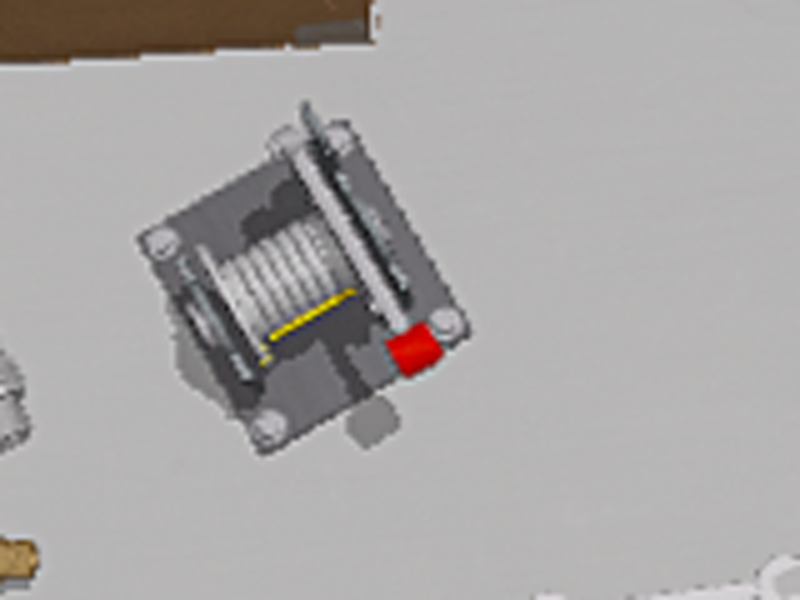

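View pics/c2.png

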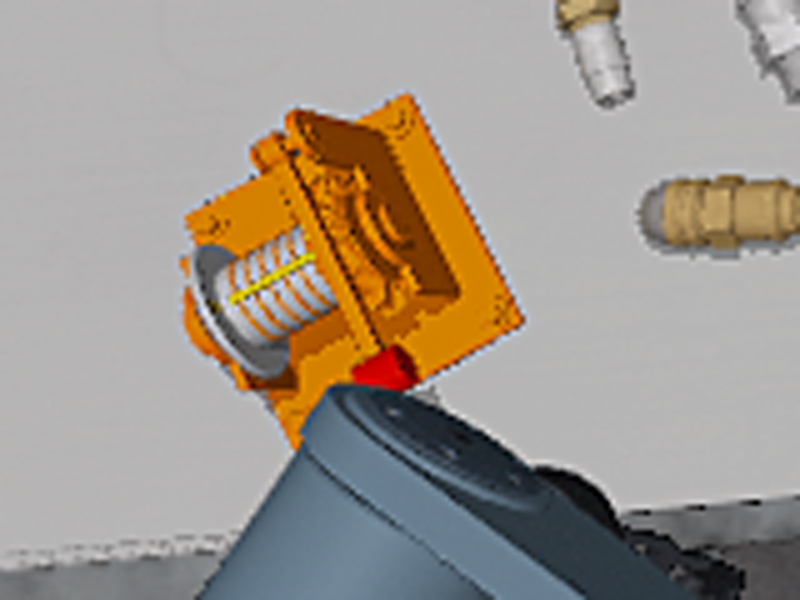

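Candidates: the red grip on the grey frame (top 304,270) and the red grip on the orange look-alike (top 137,345). The task excludes orange, and the crop shows a grey frame with a yellow bar on the drum, so the grey winch is the one meant. The blue grip is at (467,254). Next I measure the grip and its axis.

```bash
python3 - <<'E'
from h import *
from collections import Counter
def cloud(n,mask):
    d=np.load(f"{n}1.npy");c=ctrl.get_calibration(n);K=np.array(c["intrinsics"]);D=np.array(c["D"])
    v,u=np.nonzero(mask&(d>0)); z=d[v,u]
    xy=cv2.undistortPoints(np.stack([u,v],1).astype(float)[:,None],K,D)[:,0]
    P=np.c_[xy*z[:,None],z]; return (P-np.array(c["t"]))@np.array(c["R"]),u,v
for n,(r0,r1,c0,c1) in dict(top=(260,282,290,318),scene=(220,245,300,330)).items():
    im=cv2.imread(f"pics/{n}1.png").astype(int)
    m=(im[...,2]>130)&(im[...,1]<70)&(im[...,0]<70)
    w=np.zeros_like(m);w[r0:r1,c0:c1]=1
    P,u,v=cloud(n,m&w); print(n,len(P),np.median(P,0).round(4),P.min(0).round(3),P.max(0).round(3),u.mean(),v.mean())
    if n=="top":
        box=cv2.minAreaRect(P[:,:2].astype(np.float32)*1000);print(box)
    # pawl bar: z 0.10-.14 pts
w=np.zeros((480,640),bool);w[210:300,240:325]=1
P,u,v=cloud("top",w)
b=P[(P[:,2]>.122)&(P[:,2]<.14)]; print(len(b)); 
box=cv2.minAreaRect(b[:,:2].astype(np.float32)*1000);print(box,cv2.boxPoints(box).round())
base=P[(P[:,2]>.004)]
box=cv2.minAreaRect(base[:,:2].astype(np.float32)*1000);print(box,cv2.boxPoints(box).round())
img=np.zeros((300,300,3),np.uint8)
for p in P:
    x=int((p[0]-.45)*1000);y=int((p[1]-.15)*1000)
    if 0<=x<300 and 0<=y<300: 
        col=cv2.applyColorMap(np.uint8([[min(max(p[2],0)*1700,255)]]),cv2.COLORMAP_JET)[0,0].tolist()
        cv2.circle(img,(299-y,299-x),1,col,-1)
cv2.imwrite("pics/map.png",cv2.resize(img,(600,600)))
from scipy.spatial.transform import Rotation as R
q=ctrl.get_obs()["eef_rot"];print(R.from_quat(np.roll(q,-1)).as_matrix().round(3))
E
```

```text
top 73 [0.492  0.222  0.1341] [ 0.479  0.21  -0.005] [0.516 0.237 0.142] 302.47945205479454 269.26027397260276
((495.5410461425781, 218.8992462158203), (24.102710723876953, 35.26513671875), 37.110172271728516)
scene 14 [0.485  0.2135 0.1226] [0.482 0.201 0.116] [0.501 0.225 0.126] 311.7142857142857 236.0
293
((557.3322143554688, 249.8963623046875), (165.89993286132812, 33.18513488769531), 25.117063522338867) [[475. 230.]
 [489. 200.]
 [639. 270.]
 [625. 300.]]
((568.6786499023438, 287.1768798828125), (263.9985046386719, 281.1654968261719), 84.96238708496094) [[417. 168.]
 [697. 143.]
 [720. 406.]
 [440. 431.]]
[[ 0.417 -0.    -0.909]
 [ 0.909 -0.     0.417]
 [-0.    -1.     0.   ]]
```

View pics/map.png

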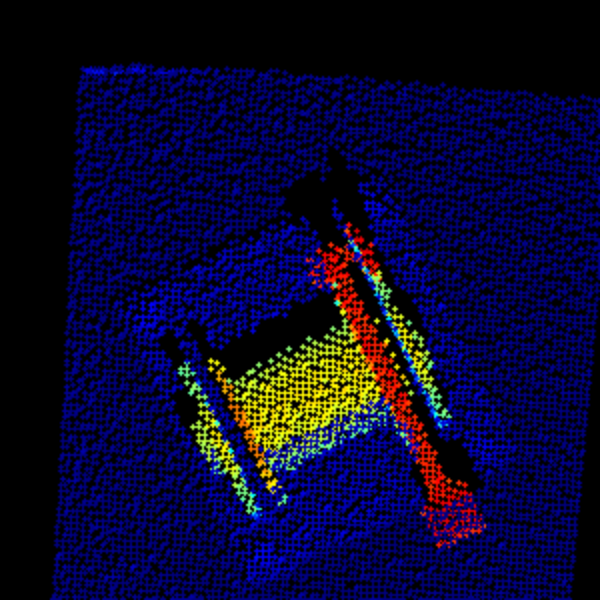

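```bash
python3 - <<'E'
from h import *
d=np.load("top1.npy");c=ctrl.get_calibration("top");K=np.array(c["intrinsics"]);D=np.array(c["D"]);Rm=np.array(c["R"]);t=np.array(c["t"])
print("cam",(-Rm.T@t).round(3))
def onplane(u,v,z):
    xy=cv2.undistortPoints(np.c_[u,v].astype(float)[:,None],K,D)[:,0]
    r=np.c_[xy,np.ones(len(xy))]@Rm; o=-Rm.T@t; s=(z-o[2])/r[:,2]; return o+s[:,None]*r
im=cv2.imread("pics/top1.png").astype(int)
m=(im[...,2]>130)&(im[...,1]<70)&(im[...,0]<70);w=np.zeros_like(m);w[260:282,290:318]=1;m&=w
v,u=np.nonzero(m)
P=onplane(u,v,.128);print("sil mean z=.128",P.mean(0).round(4)); print(cv2.minAreaRect(P[:,:2].astype(np.float32)*1000))
print("sil mean z=.122",onplane(u,v,.122).mean(0).round(4))
w=np.zeros((480,640),bool);w[215:268,265:310]=1
z=d; v,u=np.nonzero(w&(d>0)&~m)
xy=cv2.undistortPoints(np.c_[u,v].astype(float)[:,None],K,D)[:,0]
Q=(np.c_[xy*d[v,u][:,None],d[v,u]]-t)@Rm
b=Q[(Q[:,2]>.118)&(Q[:,2]<.136)][:,:2]
dirn=np.array([.9,.436]);o=np.array([.494,.221]);nn=np.array([-dirn[1],dirn[0]])
a=(b-o)@dirn;l=(b-o)@nn
k=(a>.02)&(a<.115)&(abs(l)<.012)
vx,vy,x0,y0=cv2.fitLine(b[k].astype(np.float32),cv2.DIST_HUBER,0,.001,.001).ravel()
print(k.sum(),"yaw",np.degrees(np.arctan2(vy,vx)), "line at grip lateral", -(np.array([x0,y0])-o)@np.array([vy,-vx]), (x0,y0))
E
```

```text
cam [0.289 0.186 1.334]
sil mean z=.128 [0.4925 0.2227 0.128 ]
((492.2880859375, 222.67877197265625), (22.76352310180664, 25.739973068237305), 26.325824737548828)
sil mean z=.122 [0.4935 0.2229 0.122 ]
121 yaw 25.470942 line at grip lateral 0.003252705107326802 (np.float32(0.5614654), np.float32(0.25674024))
```

>>> step_arm:
  commands:
    - [0,-0.94,0,0,0,0,1]
    - [0,-0.94,0,0,0,0,1]
    - [0,-0.94,0,0,0,0,1]
    - [0,-0.94,0,0,0,0,1]
    - [0,-0.94,0,0,0,0,1]
    - [0,-0.94,0,0,0,0,1]
    - [0,-0.94,0,0,0,0,1]
    - [0,-0.94,0,0,0,0,1]
    - [0,-0.94,0,0,0,0,1]
    - [0,0,0,0,0,0,1]

```text
time_s: 1.4
eef_pos: [0.2396, 0.5227, 0.2313]
eef_rot: [-0.374, 0.374, 0.6, -0.6]
wrist_force: [0.1, 0.5, -0.6]
opening: 1.002
```

```bash
cat > rel.py <<'E'
from h import *
from scipy.spatial.transform import Rotation as R
import sys
o=ctrl.get_obs();M=R.from_quat(np.roll(o["eef_rot"],-1)).as_matrix();print(M.round(3).tolist(),o["q"].round(2),o["eef_pos"].round(4),o["time_s"],o["wrist_force"].round(1),o["opening"])
T=np.array([float(a) for a in sys.argv[1:4]]);print("units",(M.T@(T-o["eef_pos"])/.03).round(2))
E
python3 rel.py .4935 .2233 .231
```

```text
[[-0.441, 0.0, -0.897], [0.897, 0.0, -0.441], [-0.0, -1.0, -0.0]] [ 0.93  0.18  1.61 -0.    1.35 -1.09] [0.2396 0.5227 0.2313] 1.4 [ 0.1  0.5 -0.6] 1.0022257257544103
units [-1.269e+01  1.000e-02 -3.190e+00]
```

>>> step_arm:
  commands:
    - [0,0,0,-0.9,0,-0.23,1]
    - [0,0,0,-0.9,0,-0.23,1]
    - [0,0,0,-0.9,0,-0.23,1]
    - [0,0,0,-0.9,0,-0.23,1]
    - [0,0,0,-0.9,0,-0.23,1]
    - [0,0,0,-0.9,0,-0.23,1]
    - [0,0,0,-0.9,0,-0.23,1]
    - [0,0,0,-0.9,0,-0.23,1]
    - [0,0,0,-0.9,0,-0.23,1]
    - [0,0,0,-0.9,0,-0.23,1]

```text
time_s: 2.4
eef_pos: [0.4211, 0.3098, 0.2314]
eef_rot: [-0.375, 0.375, 0.6, -0.599]
wrist_force: [0.6, 0.6, -0.2]
opening: 0.999
```

>>> step_arm:
  commands:
    - [0,0,0,-0.9,0,-0.22,1]
    - [0,0,0,-0.9,0,-0.22,1]
    - [0,0,0,-0.9,0,-0.22,1]
    - [0,0,0,-0.99,0,-0.23,1]
    - [0,0,0,0,0,0,1]
    - [0,0,0,0,0,0,1]

```text
time_s: 3.0
eef_pos: [0.4933, 0.2228, 0.2312]
eef_rot: [0.375, -0.375, -0.599, 0.599]
wrist_force: [-0.7, -0.0, -0.4]
opening: 0.999
```

```bash
python3 rel.py .4935 .2233 .100; python3 - <<'E'
from h import *
im,d=ctrl.camera("top");cv2.imwrite("pics/t2.png",cv2.resize(im[180:330,200:400],None,fx=4,fy=4))
im,d=ctrl.camera("scene");cv2.imwrite("pics/s2.png",cv2.resize(im[150:300,220:420],None,fx=4,fy=4))
E
```

```text
[[-0.437, -0.0, -0.899], [0.899, 0.0, -0.437], [0.0, -1.0, 0.0]] [ 0.2   0.11  1.69  0.    1.34 -1.82] [0.4933 0.2228 0.2312] 3.0 [-0.7 -0.  -0.4] 0.9985760466593271
units [ 0.01  4.37 -0.02]
```

View pics/s2.png

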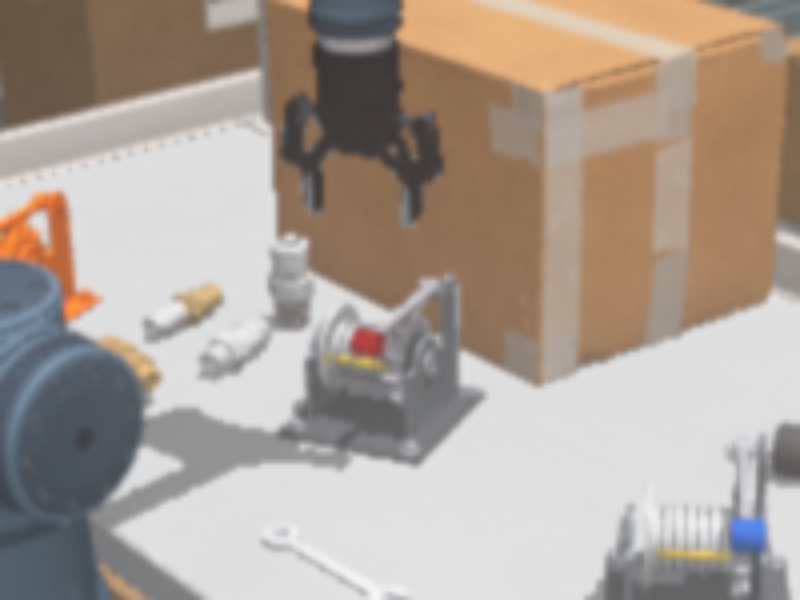

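The gripper (crop 360,150) hangs above the red grip (370,342) with the jaws along the roller axis. Now I go down and close.

>>> step_arm:
  commands:
    - [0,0,0,0,0.6,0,1]
    - [0,0,0,0,0.6,0,1]
    - [0,0,0,0,0.6,0,1]
    - [0,0,0,0,0.6,0,1]
    - [0,0,0,0,0.6,0,1]
    - [0,0,0,0,0.6,0,1]
    - [0,0,0,0,0.5,0,1]
    - [0,0,0,0,0.27,0,1]
    - [0,0,0,0,0,0,1]
    - [0,0,0,0,0,0,1]

```text
time_s: 4.1
eef_pos: [0.4933, 0.2236, 0.1007]
eef_rot: [-0.374, 0.374, 0.6, -0.6]
wrist_force: [-0.2, -0.6, 0.3]
opening: 1.0
```

```bash
python3 rel.py .4935 .2233 .100; python3 - <<'E'
from h import *
im,d=ctrl.camera("scene");cv2.imwrite("pics/s3.png",cv2.resize(im[180:280,240:380],None,fx=5,fy=5))
im,d=ctrl.camera("top");cv2.imwrite("pics/t3.png",cv2.resize(im[200:320,220:380],None,fx=5,fy=5))
E
```

```text
[[-0.441, 0.001, -0.898], [0.898, 0.0, -0.441], [-0.0, -1.0, -0.001]] [ 0.21  0.26  1.8   0.    1.08 -1.82] [0.4933 0.2236 0.1007] 4.1 [-0.2 -0.6  0.3] 0.9999517177728477
units [-0.01  0.02 -0.  ]
```

View pics/s3.png

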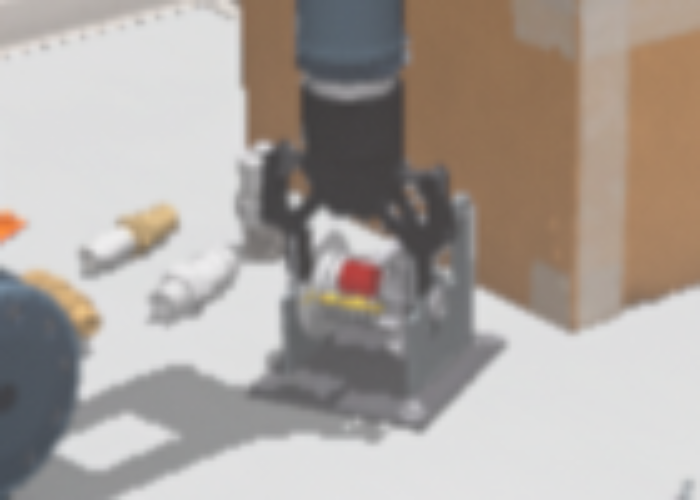

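View pics/t3.png

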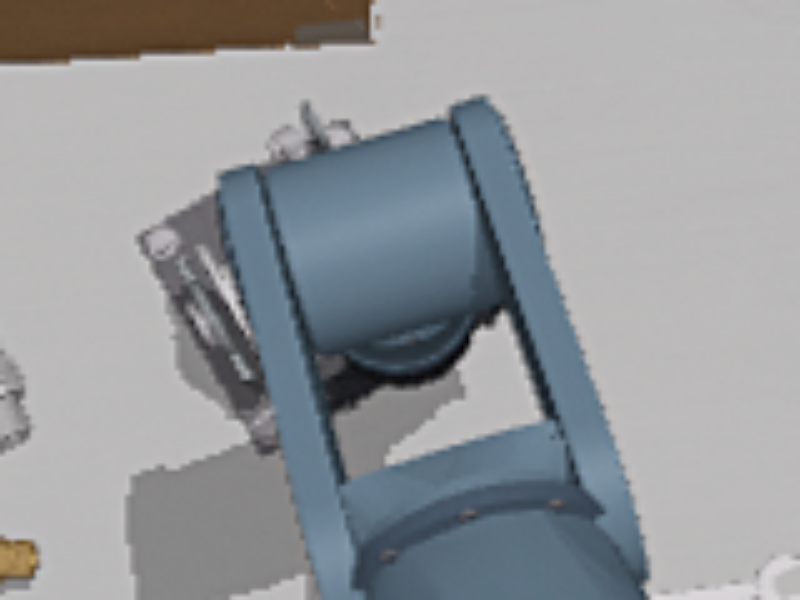

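The red roller (crop 360,278) sits midway between the fingers (307 and 425). Closing now.

>>> step_arm:
  commands:
    - [0,0,0,0,0,0,0.4]
    - [0,0,0,0,0,0,0.4]
    - [0,0,0,0,0,0,0.4]
    - [0,0,0,0,0,0,0.4]
    - [0,0,0,0,0,0,0]
    - [0,0,0,0,0,0,0]
    - [0,0,0,0,0,0,0]
    - [0,0,0,0,0,0,0]

```text
time_s: 5.0
eef_pos: [0.4934, 0.2227, 0.1002]
eef_rot: [0.374, -0.374, -0.6, 0.6]
wrist_force: [0.5, -3.8, -0.0]
opening: 0.297
```

```bash
python3 rel.py .4935 .2233 .100; python3 - <<'E'
from h import *
from scipy.spatial.transform import Rotation as R
o=ctrl.get_obs();print(o["wrist_force"],o["torque"])
# arc plan: rows of dth, rotation about tool x; TCP rigid with pawl; shift in tool axes before the turn
M=R.from_quat(np.roll(o["eef_rot"],-1)).as_matrix();p=o["eef_pos"]
l=np.array([M[0,2],M[1,2],0])*-1; l/=np.linalg.norm(l) # to hinge
h=np.array([.4935,.2233,.122])+.14*l
dth=np.radians(3)
axis=np.cross(l,[0,0,-1.]); axis=axis/np.linalg.norm(axis)
for s in(1,-1):
    Rr=R.from_rotvec(s*dth*axis).as_matrix(); p2=h+Rr@(p-h)
    print(s,"dz",p2[2]-p[2],"shift units",(M.T@(p2-p)/.03).round(3),"turn",(M.T@(s*dth*axis)/np.radians(6)).round(2), "after-turn axes",((Rr@M).T@(p2-p)/.03).round(3))
E
```

```text
[[-0.44, 0.0, -0.898], [0.898, -0.001, -0.44], [-0.001, -1.0, 0.0]] [ 0.2   0.26  1.8  -0.    1.08 -1.82] [0.4934 0.2227 0.1002] 5.0 [ 0.5 -3.8 -0. ] 0.2970790240673385
units [ 0.02  0.01 -0.01]
[ 0.54558695 -3.83776962 -0.02194863] [-0.46375208 -0.1906015  -0.18216329]
1 dz 0.007375617006653387 shift units [-0.    -0.246  0.032] turn [ 0.5 -0.   0. ] after-turn axes [-0.    -0.244  0.044]
-1 dz -0.007315936047912308 shift units [ 0.     0.244 -0.044] turn [-0.5  0.   0. ] after-turn axes [ 0.     0.246 -0.032]
```

>>> step_arm:
  commands:
    - [0.5,0,0,0,-0.245,0.036,0]
    - [0.5,0,0,0,-0.245,0.036,0]
    - [0.5,0,0,0,-0.245,0.036,0]
    - [0.5,0,0,0,-0.245,0.036,0]

```text
time_s: 5.4
eef_pos: [0.4921, 0.222, 0.1302]
eef_rot: [0.411, -0.333, -0.534, 0.66]
wrist_force: [4.5, -3.6, -1.3]
opening: 0.294
```

>>> step_arm:
  commands:
    - [0.5,0,0,0,-0.245,0.036,0]
    - [0.5,0,0,0,-0.245,0.036,0]
    - [0.5,0,0,0,-0.245,0.036,0]
    - [0.5,0,0,0,-0.245,0.036,0]
    - [0,0,0,0,0,0,0]
    - [0,0,0,0,0,0,0]

```text
time_s: 6.0
eef_pos: [0.4961, 0.224, 0.1586]
eef_rot: [0.443, -0.289, -0.463, 0.711]
wrist_force: [5.9, -2.7, -1.4]
opening: 0.294
```

```bash
python3 rel.py .4935 .2233 .100; python3 - <<'E'
from h import *
im,d=ctrl.camera("scene");cv2.imwrite("pics/s4.png",cv2.resize(im[180:280,240:380],None,fx=5,fy=5))
E
```

```text
[[-0.44, -0.363, -0.821], [0.898, -0.179, -0.402], [-0.001, -0.915, 0.405]] [ 0.25  0.49  1.42 -0.08  1.64 -1.76] [0.4961 0.224  0.1586] 6.0 [ 5.9 -2.7 -1.4] 0.2938233499250285
units [ 0.02  1.82 -0.71]
```

View pics/s4.png

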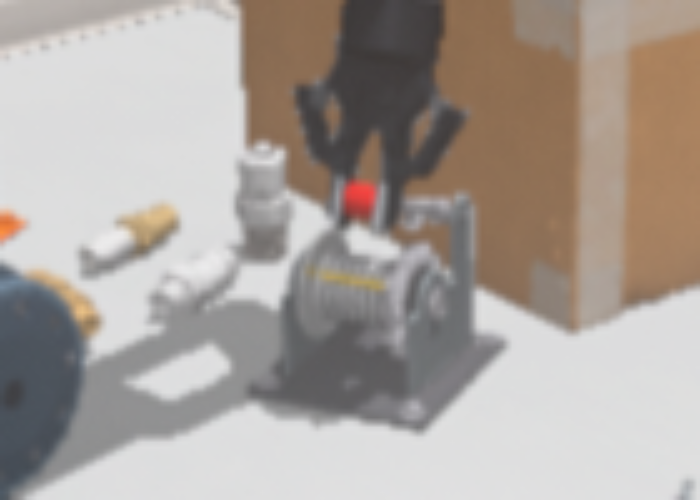

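The pawl is lifted, with the red roller at (360,200) between the fingers. The yellow bar has already moved up to (345,278), so I wait.

>>> step_arm:
  commands:
    - [0,0,0,0,0,0,0]
    - [0,0,0,0,0,0,0]
    - [0,0,0,0,0,0,0]
    - [0,0,0,0,0,0,0]
    - [0,0,0,0,0,0,0]
    - [0,0,0,0,0,0,0]
    - [0,0,0,0,0,0,0]
    - [0,0,0,0,0,0,0]
    - [0,0,0,0,0,0,0]
    - [0,0,0,0,0,0,0]

```text
time_s: 7.05
eef_pos: [0.4961, 0.224, 0.1587]
eef_rot: [0.443, -0.289, -0.463, 0.711]
wrist_force: [6.6, -2.5, -2.8]
opening: 0.296
```

>>> step_arm:
  commands:
    - [0,0,0,0,0,0,0]
    - [0,0,0,0,0,0,0]
    - [0,0,0,0,0,0,0]
    - [0,0,0,0,0,0,0]
    - [0,0,0,0,0,0,0]
    - [0,0,0,0,0,0,0]
    - [0,0,0,0,0,0,0]
    - [0,0,0,0,0,0,0]
    - [0,0,0,0,0,0,0]
    - [0,0,0,0,0,0,0]

```text
time_s: 8.05
eef_pos: [0.4962, 0.224, 0.1587]
eef_rot: [0.443, -0.289, -0.463, 0.711]
wrist_force: [6.1, -2.7, -2.8]
opening: 0.295
```

```bash
python3 - <<'E'
from h import *
im,d=ctrl.camera("scene");cv2.imwrite("pics/s5a.png",cv2.resize(im[180:280,240:380],None,fx=5,fy=5))
E
```

>>> step_arm:
  commands:
    - [0,0,0,0,0,0,0]
    - [0,0,0,0,0,0,0]
    - [0,0,0,0,0,0,0]
    - [0,0,0,0,0,0,0]
    - [0,0,0,0,0,0,0]
    - [0,0,0,0,0,0,0]
    - [0,0,0,0,0,0,0]
    - [0,0,0,0,0,0,0]
    - [0,0,0,0,0,0,0]
    - [0,0,0,0,0,0,0]

```text
time_s: 9.1
eef_pos: [0.4962, 0.224, 0.1587]
eef_rot: [0.443, -0.289, -0.463, 0.711]
wrist_force: [6.3, -2.7, -2.4]
opening: 0.297
```

```bash
python3 - <<'E'
from h import *
im,d=ctrl.camera("scene");b=cv2.resize(im[180:280,240:380],None,fx=5,fy=5);cv2.imwrite("pics/s5.png",b)
a=cv2.imread("pics/s5a.png");print(cv2.absdiff(a,b).max(2)[230:400,280:480].max())
E
python3 rel.py 0 0 0
```

```text
3
[[-0.44, -0.362, -0.822], [0.898, -0.178, -0.403], [-0.001, -0.915, 0.403]] [ 0.25  0.49  1.42 -0.08  1.64 -1.76] [0.4962 0.224  0.1587] 9.15 [ 7.  -2.5 -2.6] 0.2955283160348019
units [ 0.58 12.15 14.47]
```

View pics/s5.png

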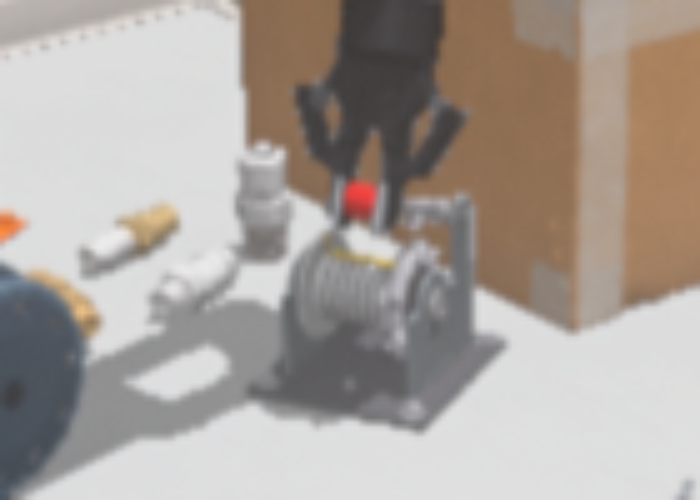

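The drum is at rest (no change over 1 s) and its yellow bar is at the top (360,257). I lower the pawl back along the same arc.

>>> step_arm:
  commands:
    - [-0.5,0,0,0,0.245,-0.036,0]
    - [-0.5,0,0,0,0.245,-0.036,0]
    - [-0.5,0,0,0,0.245,-0.036,0]
    - [-0.5,0,0,0,0.245,-0.036,0]
    - [-0.5,0,0,0,0.245,-0.036,0]
    - [-0.5,0,0,0,0.245,-0.036,0]
    - [-0.5,0,0,0,0.245,-0.036,0]
    - [0,0,0,0,0,0,0]
    - [0,0,0,0,0,0,0]

```text
time_s: 10.05
eef_pos: [0.4927, 0.2223, 0.1086]
eef_rot: [0.382, -0.366, -0.587, 0.613]
wrist_force: [12.9, 3.6, -5.5]
opening: 0.298
```

```bash
python3 rel.py .4935 .2233 .100
```

```text
[[-0.44, -0.038, -0.897], [0.898, -0.02, -0.44], [-0.001, -0.999, 0.043]] [ 0.21  0.28  1.76 -0.01  1.15 -1.81] [0.4927 0.2223 0.1086] 10.05 [12.9  3.6 -5.5] 0.29849188681711125
units [ 0.02  0.28 -0.05]
```

>>> step_arm:
  commands:
    - [-0.4,0,0,0,0.2,-0.04,0]
    - [0,0,0,0,0,0,0]
    - [0,0,0,0,0,0,0]

```text
time_s: 10.35
eef_pos: [0.4933, 0.2226, 0.1028]
eef_rot: [0.374, -0.374, -0.599, 0.601]
wrist_force: [11.1, 2.3, -3.2]
opening: 0.295
```

>>> step_arm:
  commands:
    - [0,0,0,0,0,0,1]
    - [0,0,0,0,0,0,1]
    - [0,0,0,0,0,0,1]
    - [0,0,0,0,0,0,1]
    - [0,0,0,0,0,0,1]
    - [0,0,0,0,0,0,1]
    - [0,0,0,0,0,0,1]
    - [0,0,0,0,0,0,1]

```text
time_s: 11.15
eef_pos: [0.4906, 0.2218, 0.1017]
eef_rot: [0.376, -0.372, -0.597, 0.603]
wrist_force: [-0.1, -1.0, -1.3]
opening: 1.003
```

```bash
python3 rel.py .4935 .2233 .2 ; python3 - <<'E'
from h import *
im,d=ctrl.camera("scene");cv2.imwrite("pics/s6.png",cv2.resize(im[180:280,240:380],None,fx=5,fy=5))
E
```

```text
[[-0.44, -0.009, -0.898], [0.898, -0.005, -0.44], [0.0, -1.0, 0.01]] [ 0.21  0.26  1.79 -0.    1.09 -1.82] [0.4906 0.2218 0.1017] 11.15 [-0.1 -1.  -1.3] 1.0033232923845559
units [ 0.   -3.28 -0.07]
```

View pics/s6.png

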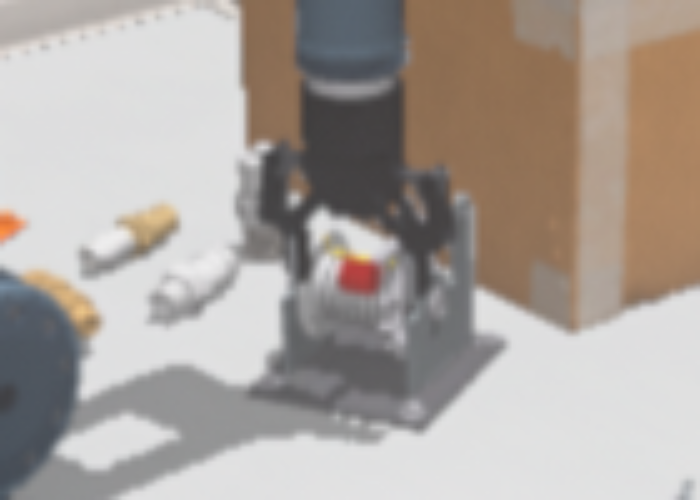

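The red roller is back at (360,275) with the fingers open. I retract straight up and aside, so the top camera can see the winch.

>>> step_arm:
  commands:
    - [0,0,0,0,-0.6,0,1]
    - [0,0,0,0,-0.6,0,1]
    - [0,0,0,0,-0.6,0,1]
    - [0,0,0,0,-0.6,0,1]
    - [0,0,0,0,-0.6,0,1]
    - [0,0,0,0,-0.6,0,1]
    - [0,0,0,0,-0.6,0,1]
    - [0,0,0,0,-0.6,0,1]

```text
time_s: 12.0
eef_pos: [0.4919, 0.2225, 0.2465]
eef_rot: [0.376, -0.372, -0.597, 0.603]
wrist_force: [-0.1, -1.1, 0.1]
opening: 0.998
```

>>> step_arm:
  commands:
    - [0,0,0,0.9,0,0.2,1]
    - [0,0,0,0.9,0,0.2,1]
    - [0,0,0,0.9,0,0.2,1]
    - [0,0,0,0.9,0,0.2,1]
    - [0,0,0,0.9,0,0.2,1]
    - [0,0,0,0.9,0,0.2,1]
    - [0,0,0,0.9,0,0.2,1]
    - [0,0,0,0.9,0,0.2,1]
    - [0,0,0,0,0,0,1]
    - [0,0,0,0,0,0,1]

```text
time_s: 13.0
eef_pos: [0.3534, 0.3954, 0.2462]
eef_rot: [0.375, -0.372, -0.597, 0.604]
wrist_force: [-0.5, 0.9, -0.3]
opening: 1.001
```

```bash
python3 - <<'E'
from h import *
def redc(im,r):
    im=im.astype(int);m=(im[...,2]>130)&(im[...,1]<70)&(im[...,0]<70);w=np.zeros_like(m);w[r[0]:r[1],r[2]:r[3]]=1;v,u=np.nonzero(m&w);return len(u),u.mean(),v.mean()
def bl(im):
    im=im.astype(int);m=(im[...,0]>130)&(im[...,2]<70);v,u=np.nonzero(m);k=(u>400)&(u<490)&(v>220)&(v<330);return k.sum(),u[k].mean(),v[k].mean()
R={"top":(255,290,285,325),"scene":(215,250,298,332)}
for n in R:
    im,d=ctrl.camera(n);old=cv2.imread(f"pics/{n}1.png")
    print(n,redc(old,R[n]),redc(im,R[n]))
    try:print(" blue",bl(old),bl(im))
    except Exception as e:print(e)
    c=im[200:320,220:380] if n=="top" else im[180:280,240:380]
    cv2.imwrite(f"pics/{n}7.png",cv2.resize(c,None,fx=5,fy=5)); cv2.imwrite(f"pics/{n}7f.png",im)
print(ctrl.get_obs()["time_s"],ctrl.get_obs()["eef_pos"])
E
```

```text
top (75, np.float64(302.44), np.float64(269.3466666666667)) (77, np.float64(302.35064935064935), np.float64(269.27272727272725))
 blue (np.int64(63), np.float64(467.46031746031747), np.float64(253.9047619047619)) (np.int64(63), np.float64(467.46031746031747), np.float64(253.9047619047619))
scene (14, np.float64(311.7142857142857), np.float64(236.0)) (14, np.float64(311.35714285714283), np.float64(235.35714285714286))
 blue (np.int64(0), np.float64(nan), np.float64(nan)) (np.int64(0), np.float64(nan), np.float64(nan))
13.1 [0.35418403 0.39474485 0.24617456]<stdin>:5: RuntimeWarning: Mean of empty slice.
  ret = ret.dtype.type(ret / rcount)
```

View pics/top7f.png

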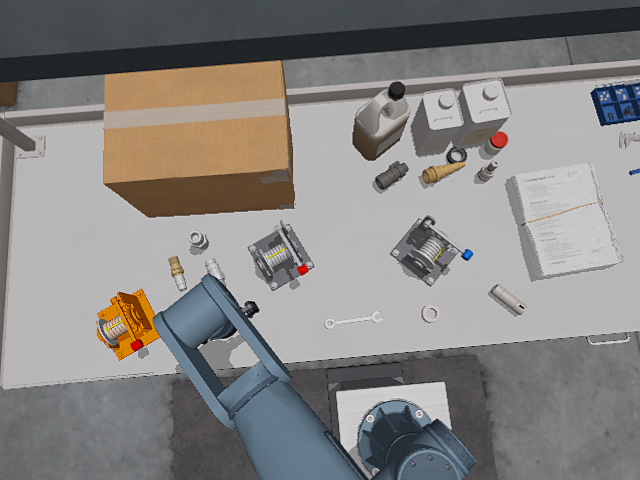

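View pics/scene7.png

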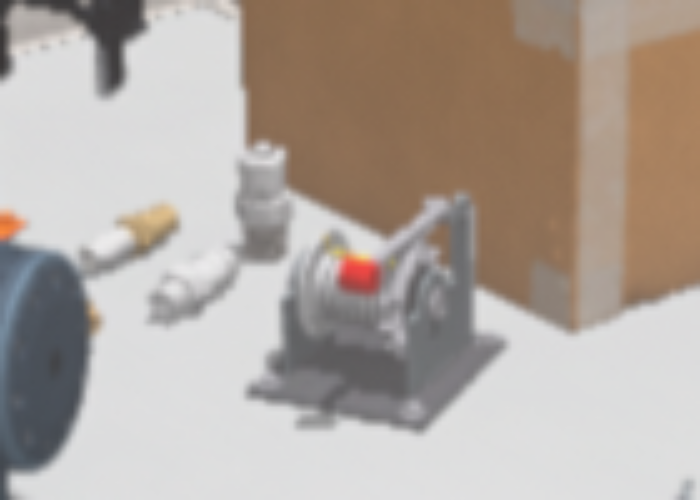

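View pics/top7.png

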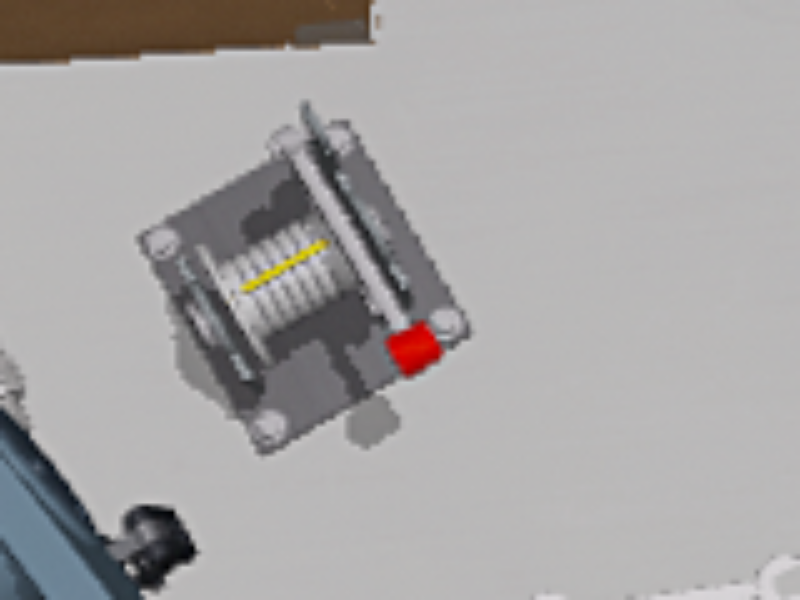

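```bash
python3 - <<'E'
from h import *
d0=np.load("top1.npy");im,d=ctrl.camera("top");c=ctrl.get_calibration("top");K=np.array(c["intrinsics"]);D=np.array(c["D"]);Rm=np.array(c["R"]);t=np.array(c["t"])
i0=cv2.imread("pics/top1.png")
def w(m,d):
    v,u=np.nonzero(m&(d>0));xy=cv2.undistortPoints(np.c_[u,v].astype(float)[:,None],K,D)[:,0]
    return (np.c_[xy*d[v,u][:,None],d[v,u]]-t)@Rm
l=np.array([.9,.436])
for im_,d_ in((i0,d0),(im,d)):
    a=im_.astype(int);W=np.zeros((480,640),bool);W[210:290,240:325]=1
    red=(a[...,2]>130)&(a[...,1]<70)&(a[...,0]<70)&W; P=w(cv2.erode(red.astype(np.uint8),np.ones((3,3)))>0,d_)
    print("red",len(P),P.mean(0).round(4),np.median(P,0).round(4))
    y=(a[...,2]>130)&(a[...,1]>110)&(a[...,0]<60)&W;P=w(y,d_);
    print("yellow",len(P),np.median(P,0).round(3),"along bar",np.median((P[:,:2]-[.4935,.2233])@l).round(4))
s,ds=ctrl.camera("scene")
im0=cv2.imread("pics/scene1.png")
z=lambda q:cv2.resize(q[215:255,290:340],None,fx=8,fy=8,interpolation=0)
cv2.imwrite("pics/cmp.png",np.hstack([z(im0),z(s)]))
E
```

```text
red 34 [0.4913 0.2221 0.135 ] [0.4919 0.2215 0.1345]
yellow 26 [0.528 0.282 0.073] along bar 0.0566
red 37 [0.4911 0.2226 0.1373] [0.4913 0.223  0.1373]
yellow 25 [0.552 0.293 0.098] along bar 0.0839
```

View pics/cmp.png

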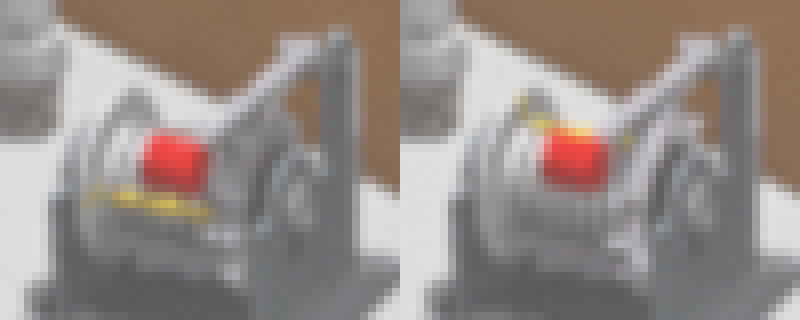

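```bash
python3 -c "
from bench import ctrl
print(ctrl.get_obs()['time_s'],ctrl.hand_in())"
```

```text
the job is handed in; nothing more can be done
13.2 None
```

I let the tension off the grey winch with the red grip and handed the job in at 13.2 s. I left the orange look-alike alone.

- **What I did:** I gripped the roller by its flat ends and raised the pawl about 0.4 rad along its arc. I held it up for about 3.5 s, lowered it into the teeth, let go, and moved the arm clear.
- **Drum:** It was at rest before I lowered the pawl, with no change in pictures 1 s apart. At the end its yellow bar was on top, 84 mm along the bar from the grip against 85 mm expected for the stop.
- **Blue pawl:** The blue grip did not move in the top view, so that pawl is still down.
- **Disagreement:** The red grip came back to the same place in the top view, but its measured height was about 2 mm (about 0.016 rad) higher than at the start. That is far below the 0.16 rad needed to clear the teeth. I took it for the nose sitting a little differently between the teeth and did not press it further.
- **Forces:** The largest wrist force I read between moves was about 14 N.

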